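# Clear the stacked set-up parts into their fitted trays

## Robot

A 6-joint arm with a two-finger parallel gripper is mounted at the origin on the work surface. World frame = base frame: x ahead of the robot, y to its left, z up, the work surface at z = 0. Lengths are in m, angles in rad, forces in N, time in s.
With the tool pointing down it reaches from about 0.225 to 0.875 m from the base axis. Payload 3.4 kg.
Tool frame: the origin (TCP) lies between the finger pads; the fingertips stand 11 mm ahead of it and the grasp point (between the pads) lies 8 mm behind it; z points along the fingers, y is the line along which they close (so a half turn about z gives the same grasp; the last joint's range is limited). The gripper opens to 85 mm and grips with 20 to 120 N. Pads are 22 mm wide; open, the fingers measure 114 mm over their backs; the gripper's body (76 mm by 85 mm) begins 54 mm behind the grasp point. The pads swing forward as they close: fully open they stand 13 mm farther back than shut.
Start: joints at [-1.227, 0.276, 1.505, -0, 1.361, -0.121], TCP at [0.258, -0.514, 0.242] pointing down, gripper open.
Joint ranges: [-2.89, 2.89], [-0.75, 2.08], [0.22, 2.7], [-1.18, 4.32], [0.11, 2.71], [-2.7, 2.7]. Speed limits (rad/s): [2.57, 2.57, 3.14, 3.14, 3.14, 3.14].

## Interface

Orientations are given as a unit quaternion [w, x, y, z].
In Python, from rig import sensors, eyes, manip gives the robot as it stands.
- The arm moves only by the tool drive_tool, never from a script. Its argument "deltas" is a list of rows, each an object with "linear": the shift along the world's x, y, z in mm, a list of three; "twist": the turn about the world's z in degrees; "claw": the opening, from 0 (shut) to 1 (fully open). In form: [{"linear": [tx, ty, tz], "twist": twist, "claw": claw}, ...]. A call has 1 to 12 rows; each row is the pose to reach, as a shift and turn from the pose commanded when the call began; what a row does not reach only later rows make up. A row lasts 1/12 s, in which the tool goes at most 41.7 mm and 7.16 degrees, less where a joint would pass 70% of its speed; a pose out of reach is approached as far as the arm can. A call with a gripper value outside its range is refused whole. The fingers move at their own pace and stop on an object; "squeeze" is the grip in N (left out, the last holds). Time passes only in rows, so rows that repeat a pose let the fingers close. It gives the time, the measured TCP pose, the force, the opening and the grip force at its end, in the units of the state.
- sensors.get_state(): the state, without advancing time (a new reading comes with each control period).
- eyes.get_image(name): name is "scene" or "side" or "wrist"; returns the picture (400x640x3 uint8, red, green, blue); there is no depth.
- eyes.camera_model(name): a dict with "intrinsics" (3x3 intrinsics, pixels), "R" (3x3) and "t" (3): a world point X has camera coordinates R X + t. Camera axes: x right, y down, z forward; pixel columns grow to the right and rows downward; lengths in m; the calibration is good to about 2 mm. A picture is of the moment at which its call begins: read the wrist's pose just before it. camera_model takes no time and is no camera call; for the wrist camera it gives the pose at the moment of the call.
- manip.sign_off(): hands the job in; it is judged then, once.
The state is a dict: "clock": time; "qpos": joint angles; "qd": joint speeds; "effort": joint torques, N m; "position": TCP position; "ee_rot": TCP orientation; "contact_force": force on the tool from outside, world axes, zero at the start; "moment": the same for the moment, N m; "width": finger opening in m; "gripper_force": force on a finger pad.
Only numpy, scipy, OpenCV 4.12 (cv2) and the standard library are available. Lean on these libraries where they do the work, as an engineer would, in place of code of your own. Each camera call takes 0.05 s, during which the arm holds its last target. There are 200 camera calls.

## Task

The clamping parts were left stacked on the bench. Take the stack apart where it stands, from the top down, and lay each part flat in the wooden tray that was made for its shape: the hexagon nut, then the round collar and the square block (either of these first), and the bar last of all. Set every part down rather than dropping it, and leave the hammer and the jar where they are.

Things in the scene. Friction and masses are not known exactly. Their poses are not given: they have to be found in the camera images.
- bar: Flat aluminium clamping bar, 170 (its x) x 56 (y) x 25 (z) mm, about 0.6 kg, with a small black dot near each end of its top; loose, lying on the bench at the bottom of the stack. The collar and the block stand on it side by side, near 44 mm either side of its middle along x; which is at which end varies. Origin: centre of its underside, z up.
- block: Square steel block, 50 x 50 x 30 mm (z) with a 14 mm vertical hole through its middle, about 0.5 kg; loose, standing on the bar. Origin: centre of its underside, z up, x and y square to its sides. Its sides are turned at most 0.1 rad from the bar's.
- collar: Round steel collar, 52 mm diameter, 30 mm high, 20 mm hole, about 0.4 kg; loose, standing on the bar. Origin: centre of its underside, z up.
- nut: Tall hexagon steel nut, 30 mm across flats (34.6 mm across corners), 30 mm high, 17 mm hole, about 0.12 kg; loose, the top of the stack, standing on either the block or the collar. Origin: centre of its underside, z up; two of its flats face its +y and -y.
- tray_nut: Small hexagonal wooden tray with a cork floor, fixed to the bench: 58 mm across flats outside, pocket 46 mm across flats, two flats facing its +y and -y; floor 4 mm and rim 10 mm above the bench. Place of the nut, which may be turned any way in it. Origin: centre of its underside, on the bench.
- tray_collar: Round wooden tray with a cork floor, fixed: 80 mm outside diameter, pocket 68 mm diameter; floor 4 mm and rim 10 mm above the bench. Place of the collar. Origin: centre of its underside, on the bench.
- tray_block: Square wooden tray with a cork floor, fixed: 78 x 78 mm outside, pocket 66 x 66 mm, sides along its x and y; floor 4 mm and rim 10 mm above the bench. Place of the block, which must be turned to match (any quarter turn). Origin: centre of its underside, on the bench.
- tray_bar: Long wooden tray with a cork floor, fixed: 200 (its x) x 88 (y) mm outside, pocket 188 x 76 mm; floor 4 mm and rim 10 mm above the bench. Place of the bar, which must be turned to match (either way round). Origin: centre of its underside, on the bench.
- hammer: Hammer lying on the bench beyond the work, 260 mm long, 26 mm high, head (about 80 mm across) towards +y, its handle roughly along the bench's y; not to be moved. Origin: underside, at the middle of its length.
- jar: Closed jar, 70 mm diameter, 90 mm high, with steel cap, standing beyond the work; not to be moved. Origin: centre of its underside.
Things that resemble listed ones, but are neither listed nor needed, are in the scene too. Leave any blue look-alike of the nut alone. There is more than one size of the bar; the job needs the smaller.

How it is judged:
On the way, in this order (a step that is already met when the one before it is completed fails the run):
1. the nut lies flat in the hexagonal tray, released (horizontal distance between nut and tray_nut below 0.014 m and z of nut in the frame of tray_nut between 0.001 and 0.0065 m and angle between nut's own z axis and vertical below 0.06 rad and linear speed of nut below 0.03 m/s and contact force between the fingers and nut below 0.2 N), for 0.2 s.
2. the collar lies flat in the round tray and the block in the square tray, released (either first) (horizontal distance between collar and tray_collar below 0.014 m and z of collar in the frame of tray_collar between 0.001 and 0.0065 m and angle between each of collar, block's own z axis and vertical below 0.06 rad and linear speed of each of collar, block below 0.03 m/s and contact force between the fingers and collar below 0.2 N and horizontal distance between block and tray_block below 0.014 m and z of block in the frame of tray_block between 0.001 and 0.0065 m and contact force between the fingers and block below 0.2 N), for 0.2 s.
3. the bar, last, lies flat in the long tray, released (horizontal distance between bar and tray_bar below 0.014 m and z of bar in the frame of tray_bar between 0.001 and 0.0065 m and angle between bar's own z axis and vertical below 0.06 rad and linear speed of bar below 0.03 m/s and contact force between the fingers and bar below 0.2 N), for 0.2 s.
At the end, for the whole second after the job is handed in: Nut, collar, block and bar each rest flat (tilt under 0.06 rad) on the floor of their own tray (underside less than 6.5 mm above the bench, centre within 14 mm of the tray's centre), released and at rest (all of step 1 and all of step 2 and all of step 3); the robot touches nothing.
It fails at once if a part is dropped, thrown or knocked loose (faster than 0.7 m/s with no finger on it: a fall of about 25 mm) ((linear speed of nut above 0.7 m/s and contact force between the fingers and nut below 0.1 N) or (linear speed of collar above 0.7 m/s and contact force between the fingers and collar below 0.1 N) or (linear speed of block above 0.7 m/s and contact force between the fingers and block below 0.1 N) or (linear speed of bar above 0.7 m/s and contact force between the fingers and bar below 0.1 N)).
It fails at once if the hammer is disturbed (moved more than 30 mm) (distance of hammer from where it was at the start of the episode above 0.03 m).
It fails at once if the jar is disturbed (moved more than 30 mm) (distance of jar from where it was at the start of the episode above 0.03 m).
It also fails if it takes over 104 s, if anything falls off the work surface, if the arm or the gripper's body presses on something with over 40 N, if the wrist force passes 120 N, or if a joint passes its speed limit or range.

## Working session

There is one attempt and no reset: what is moved stays moved. The work goes in short steps, Python scripts to look and compute and a tool call to move; the robot and the scene stay as the last step left them, time stands still between calls to the robot, and variables do not carry over. Pictures are saved under pics/ and viewed, at most 14 in all, crops included, and the job is handed in when it is done.

Besides the shell and the picture viewer there is one more tool, called after "Emit:" as a command line: name --argument value ..., lists and objects as JSON in quotes. drive_tool: Moves the arm, as the interface text tells. Its arguments: {"type":"object","properties":{"deltas":{"type":"array","items":{"type":"object","properties":{"linear":{"type":"array","items":{"type":"number"}},"twist":{"type":"number"},"claw":{"type":"number"}}}},"squeeze":{"type":"number"}},"required":["deltas"]}

```bash
ls; mkdir -p pics; python3 - <<'E'
from rig import sensors, eyes
import cv2
s=sensors.get_state(); print(s)
for n in ["scene","side","wrist"]:
    im=eyes.get_image(n); cv2.imwrite(f"pics/{n}0.png",im[:,:,::-1])
    m=eyes.camera_model(n); print(n,m)
E
```

```text
pics
{'clock': 0.0, 'qpos': array([-1.22703496e+00,  2.76582772e-01,  1.50614318e+00,  1.41742987e-05,
        1.36069473e+00, -1.20972388e-01]), 'qd': array([-4.90835330e-04,  4.05860867e-04,  9.19714719e-04,  8.07615423e-04,
        9.94922830e-05,  1.65826398e-03]), 'effort': array([-3.63697081e-04, -4.16786635e+01, -2.45805055e+01, -2.88463280e-04,
        1.11168850e-02,  2.39474701e-05]), 'position': array([ 0.25754605, -0.51352305,  0.24144266]), 'ee_rot': array([-9.09122931e-04,  9.73124009e-01,  2.30279891e-01, -9.47190906e-05]), 'contact_force': array([-0.46163975,  0.17116668,  0.14156631]), 'moment': array([ 0.01902779, -0.01261067, -0.03826546]), 'gripper_force': 0.0, 'width': 0.08563109949725674}
scene {'intrinsics': array([[424.36507813,   0.        , 320.40798157],
       [  0.        , 424.36507813, 195.80712246],
       [  0.        ,   0.        ,   1.        ]]), 'R': array([[ 0.77554414,  0.63127717,  0.00451921],
       [ 0.4377091 , -0.53255353, -0.72442907],
       [-0.45490881,  0.56380482, -0.68933453]]), 't': array([-0.37278519, -0.2533815 ,  1.51772233])}
side {'intrinsics': array([[367.41853291,   0.        , 318.74672342],
       [  0.        , 367.41853291, 197.56686363],
       [  0.        ,   0.        ,   1.        ]]), 'R': array([[-0.99760566, -0.0688928 ,  0.00606045],
       [-0.04568363,  0.59065338, -0.80563118],
       [ 0.05192256, -0.80397908, -0.59238643]]), 't': array([0.58041726, 0.15833899, 0.98997275])}
wrist {'intrinsics': array([[321.79302219,   0.        , 319.48920517],
       [  0.        , 321.79302219, 199.95459469],
       [  0.        ,   0.        ,   1.        ]]), 'R': array([[ 0.44842673, -0.89381597, -0.00254546],
       [-0.86311426, -0.43376023,  0.25862295],
       [-0.23226544, -0.11377642, -0.965975  ]]), 't': array([-0.57401175, -0.03311808,  0.37855358])}
```

View pics/scene0.png

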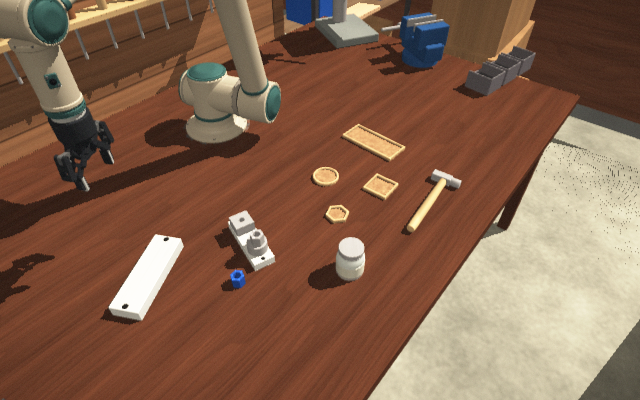

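View pics/side0.png

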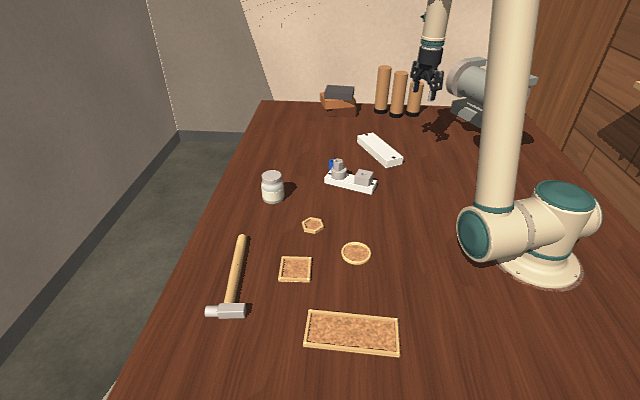

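The scene view shows the stack at about (250,240): the nut on the collar (257,240) and the block at (241,221). The trays are nut (337,214), collar (325,176), block (380,187) and bar (373,142). The blue decoy nut is at (238,279) and the large bar at (147,277). The side view agrees.

```bash
cat > h.py <<'E'
import numpy as np, cv2
from rig import sensors, eyes
def ray(m,uv,z):
    K,R,t=m["intrinsics"],m["R"],m["t"]
    C=-R.T@t; d=(np.linalg.inv(K)@np.c_[np.reshape(uv,(-1,2)),np.ones(np.size(uv)//2)].T).T@R
    return C+d*((z-C[2])/d[:,2])[:,None]
def look(n,save=None):
    s=sensors.get_state(); m=eyes.camera_model(n); im=eyes.get_image(n)
    if save: cv2.imwrite("pics/"+save,im[:,:,::-1])
    return s,m,im
def tool_yaw(s):
    w,x,y,z=s["ee_rot"]; return np.degrees(np.arctan2(1-2*(x*x+z*z),2*(x*y-w*z)))  # direction of tool y
E
python3 - <<'E'
from h import *
m=eyes.camera_model("scene")
for n,uv,z in [("hex",(337,214),.01),("rnd",(325,176),.01),("sq",(380,187),.01),("long",(373,142),.01),("nuttop",(257,233),.085),("block",(241,218),.055),("dec",(238,279),.015),("jar",(350,248),.09),("ham",(440,180),.02)]: print(n,ray(m,uv,z)[0].round(3))
m=eyes.camera_model("side")
for n,uv,z in [("hex",(313,225),.01),("rnd",(356,253),.01),("sq",(295,269),.01),("long",(352,332),.01),("nuttop",(338,160),.085),("block",(364,173),.055)]: print(n,ray(m,uv,z)[0].round(3))
s=sensors.get_state();print(tool_yaw(s)); m=eyes.camera_model("wrist"); print(-m["R"].T@m["t"]-s["position"])
E
```

```text
hex [ 0.609 -0.084  0.01 ]
rnd [0.482 0.021 0.01 ]
sq [0.64  0.086 0.01 ]
long [0.497 0.26  0.01 ]
nuttop [ 0.54  -0.318  0.085]
block [ 0.449 -0.291  0.055]
dec [ 0.56  -0.412  0.015]
jar [ 0.745 -0.216  0.09 ]
ham [0.768 0.217 0.02 ]
hex [ 0.604 -0.072  0.01 ]
rnd [0.48  0.034 0.01 ]
sq [0.635 0.102 0.01 ]
long [0.491 0.273 0.01 ]
nuttop [ 0.54  -0.323  0.085]
block [ 0.452 -0.296  0.055]
-63.36705140252923
[0.05913289 0.02930258 0.13113583]
```

View pics/wrist0.png

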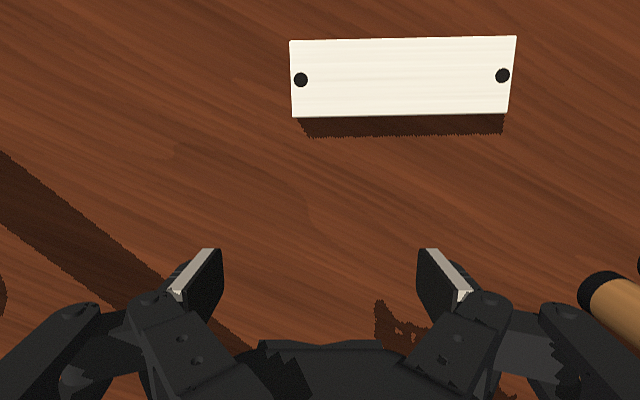

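The wrist view shows only the large decoy bar at (403,78). I'll raise the arm for an overview.

Emit:
drive_tool --deltas '[{"linear": [40, 20, 60], "twist": -7, "claw": 1}, {"linear": [60, 56, 90], "twist": -14, "claw": 1}, {"linear": [80, 90, 104], "twist": -21, "claw": 1}, {"linear": [100, 123, 118], "twist": -28, "claw": 1}, {"linear": [120, 156, 132], "twist": -35, "claw": 1}, {"linear": [140, 189, 146], "twist": -42, "claw": 1}, {"linear": [160, 222, 160], "twist": -44, "claw": 1}, {"linear": [180, 255, 170], "twist": -44, "claw": 1}, {"linear": [200, 290, 178], "twist": -44, "claw": 1}, {"linear": [220, 325, 178], "twist": -44, "claw": 1}, {"linear": [240, 355, 178], "twist": -44, "claw": 1}, {"linear": [240, 355, 178], "twist": -44, "claw": 1}]'

```text
clock: 1.15
position: [0.499, -0.1557, 0.4208]
ee_rot: [-0.001, 0.989, -0.15, 0.001]
contact_force: [-0.1, -0.2, -0.5]
width: 0.0854
gripper_force: 0.0
```

```bash
python3 - <<'E'
from h import *
s,m,im=look("wrist","w1.png"); print(s["clock"],s["position"],tool_yaw(s), np.abs(s["qd"]).max())
E
```

```text
1.15 [ 0.49899309 -0.15573874  0.42080654] -107.23507480113642 0.6321712010528774
```

View pics/w1.png

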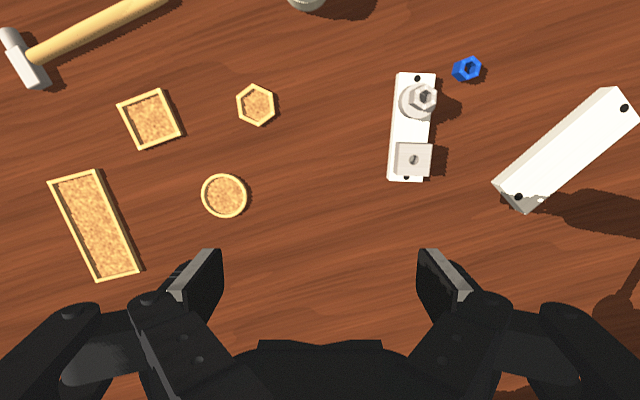

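This overview shows all the trays: bar (95,225), block (151,119), nut (257,105) and collar (225,195). The stack's bar is at (411,128), with nut (424,97), collar (418,99) and block (412,160). The decoy nut is at (467,69). Next I'll measure from it.

```bash
python3 - <<'E'
from h import *
look("wrist")
s,m,im=look("wrist","w2.png"); print(s["position"],tool_yaw(s), np.abs(s["qd"]).max())
hsv=cv2.cvtColor(im,cv2.COLOR_RGB2HSV)
for p in [(95,172),(95,225),(151,119),(300,150),(411,125),(402,160),(398,160),(424,112),(424,97)]: print(p,im[p[1],p[0]],hsv[p[1],p[0]])
mk=((hsv[...,2]>170)&(hsv[...,1]>50)&(hsv[...,0]<35)).astype(np.uint8)
mk=cv2.morphologyEx(mk,cv2.MORPH_CLOSE,np.ones((3,3)))
for c in cv2.findContours(mk,cv2.RETR_EXTERNAL,cv2.CHAIN_APPROX_NONE)[0]:
    if cv2.contourArea(c)<800: continue
    P=ray(m,c.reshape(-1,2).astype(float),.01)[:,:2]
    h=cv2.convexHull((P*1000).astype(np.float32)); M=cv2.moments(h)
    print("tray px",c.reshape(-1,2).mean(0).round(),"cen",M["m10"]/M["m00"],M["m01"]/M["m00"],"rect",cv2.minAreaRect(h),"area",M["m00"])
E
```

```text
[ 0.49955196 -0.15521387  0.42028082] -107.00811443667577 0.07209504673706153
(95, 172) [255 255 181] [ 30  74 255]
(95, 225) [245 185 113] [ 16 137 245]
(151, 119) [232 168 104] [ 15 141 232]
(300, 150) [151  86  55] [ 10 162 151]
(411, 125) [255 254 252] [ 20   3 255]
(402, 160) [238 229 215] [ 18  25 238]
(398, 160) [199 183 166] [ 15  42 199]
(424, 112) [255 252 240] [ 24  15 255]
(424, 97) [93 87 78] [18 41 93]
tray px [224. 195.] cen 479.7336323259129 25.326317479523397 rect ((479.88916015625, 25.180255889892578), (78.22247314453125, 79.37081909179688), 25.98891258239746) area 4952.931090942865
tray px [ 94. 225.] cen 491.85855096228255 268.07114882197135 rect ((491.8146667480469, 268.112548828125), (89.44654846191406, 202.5762176513672), 87.14920806884766) area 18056.184407264693
tray px [150. 118.] cen 635.9754941083108 94.95513068533256 rect ((635.98828125, 94.91329956054688), (80.00227355957031, 79.21725463867188), 2.05094575881958) area 6311.240919669275
tray px [257. 105.] cen 605.7135687156846 -79.56551638560452 rect ((605.5746459960938, -79.673828125), (65.87372589111328, 59.41367721557617), 48.05873489379883) area 2995.2430904204957
tray px [92. 25.] cen 788.1503100511678 130.87127379506865 rect ((790.1893310546875, 122.51563262939453), (22.467117309570312, 229.33424377441406), 5.126644134521484) area 4187.560036759911
```

Emit:
drive_tool --deltas '[{"linear": [-7, -25, -25], "twist": 0, "claw": 1}, {"linear": [-14, -50, -50], "twist": 0, "claw": 1}, {"linear": [-20, -75, -75], "twist": 0, "claw": 1}, {"linear": [-27, -100, -100], "twist": 0, "claw": 1}, {"linear": [-34, -125, -125], "twist": 0, "claw": 1}, {"linear": [-40, -145, -150], "twist": 0, "claw": 1}, {"linear": [-40, -145, -150], "twist": 0, "claw": 1}, {"linear": [-40, -145, -150], "twist": 0, "claw": 1}]'

```text
clock: 1.97
position: [0.4558, -0.3052, 0.2685]
ee_rot: [-0.001, 0.988, -0.153, -0.002]
contact_force: [-0.2, 0.2, -0.2]
width: 0.0853
gripper_force: 0.0
```

```bash
python3 - <<'E'
from h import *
s,m,im=look("wrist"); print(s["clock"],s["position"],tool_yaw(s), np.abs(s["qd"]).max())
cv2.imwrite("pics/w3r.png",im[:,:,::-1])
p=(m["intrinsics"]@(m["R"]@np.array([.495,-.305,.04])+m["t"])); u,v=(p[:2]/p[2]).astype(int); print(u,v)
x0,y0=max(u-130,0),max(v-100,0)
cv2.imwrite("pics/w3.png",cv2.resize(im[y0:y0+200,x0:x0+260,::-1],None,fx=3,fy=3,interpolation=cv2.INTER_CUBIC)); print(x0,y0)
E
```

```text
1.9667 [ 0.45579028 -0.30516683  0.26853102] -107.58599110422008 0.054574780796726965
309 139
179 39
```

View pics/w3.png

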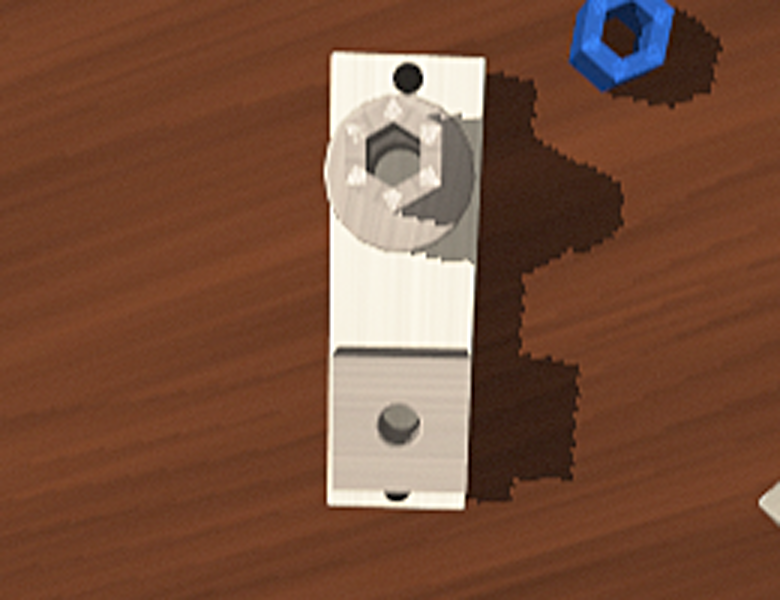

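The nut top is at crop (393,154), with flats already facing left and right. The collar is centred at about (400,174). The block corners are about (335,355), (468,352), (466,490) and (333,490). The bar corners are (330,53), (485,58), (465,507) and (328,505).

```bash
python3 - <<'E'
from h import *
m=eyes.camera_model("wrist"); s=sensors.get_state()
f=lambda L,z:(ray(m,np.array(L)/3.+[179,39],z)*1000).round(1)
N=f([(392,108),(433,132),(430,178),(392,200),(355,176),(356,132)],.085)[:,:2]
a=np.degrees(np.arctan2(*(N-N.mean(0)).T[::-1])); print("nut",N.mean(0),np.linalg.norm(N-N.mean(0),axis=1), a%60)
print("collar",f([(400,174),(325,174),(475,174)],.055))
B=f([(335,355),(468,352),(466,490),(333,490),(398,425)],.055);print("block",B, cv2.minAreaRect(B[:4,:2].astype(np.float32)))
B=f([(330,53),(485,58),(465,507),(328,505)],.025);print("bar",B,cv2.minAreaRect(B[:,:2].astype(np.float32)))
print(s["position"],tool_yaw(s))
E
```

```text
nut [ 542.21666667 -321.58333333] [13.5612397  14.05609793 13.48532124 13.57818921 13.50137853 13.21465937] [43.21307542 40.5904419  41.39243156 40.71991076 40.3111726  42.2396625 ]
collar [[ 537.6 -321.6   55. ]
 [ 545.3 -297.2   55. ]
 [ 529.9 -346.1   55. ]]
block [[ 485.7 -280.4   55. ]
 [ 472.4 -326.3   55. ]
 [ 423.5 -310.7   55. ]
 [ 438.3 -263.5   55. ]
 [ 454.5 -294.2   55. ]] ((455.3499755859375, -294.9000244140625), (49.46534729003906, 51.573524475097656), 72.30638885498047)
bar [[ 586.3 -310.1   25. ]
 [ 567.9 -362.9   25. ]
 [ 408.4 -307.1   25. ]
 [ 425.9 -254.2   25. ]] ((496.90008544921875, -308.54998779296875), (55.91419219970703, 169.86257934570312), 70.78636169433594)
[ 0.45695662 -0.30476507  0.27015361] -107.50383235395611
```

Emit:
drive_tool --deltas '[{"linear": [30, -6, -20], "twist": -1, "claw": 1}, {"linear": [60, -12, -40], "twist": -1, "claw": 1}, {"linear": [85, -17, -65], "twist": -1, "claw": 1}, {"linear": [85, -17, -100], "twist": -1, "claw": 1}, {"linear": [85, -17, -135], "twist": -1, "claw": 1}, {"linear": [85, -17, -165], "twist": -1, "claw": 1}, {"linear": [85, -17, -185], "twist": -1, "claw": 1}, {"linear": [85, -17, -196], "twist": -1, "claw": 1}, {"linear": [85, -17, -201], "twist": -1, "claw": 1}, {"linear": [85, -17, -201], "twist": -1, "claw": 1}, {"linear": [85, -17, -201], "twist": -1, "claw": 1}]' --squeeze 30

```text
clock: 2.93
position: [0.544, -0.3216, 0.0712]
ee_rot: [0.001, 0.987, -0.159, 0.001]
contact_force: [-0.1, 0.1, -0.6]
width: 0.0856
gripper_force: 0.0
```

Emit:
drive_tool --deltas '[{"linear": [0, 0, 0], "twist": 0, "claw": 0.6}, {"linear": [0, 0, 0], "twist": 0, "claw": 0.5}, {"linear": [0, 0, 0], "twist": 0, "claw": 0.4}, {"linear": [0, 0, 0], "twist": 0, "claw": 0.3}, {"linear": [0, 0, 0], "twist": 0, "claw": 0.2}, {"linear": [0, 0, 0], "twist": 0, "claw": 0.2}, {"linear": [0, 0, 0], "twist": 0, "claw": 0.2}, {"linear": [0, 0, 0], "twist": 0, "claw": 0.2}]'

```text
clock: 3.6
position: [0.543, -0.3214, 0.0701]
ee_rot: [0.0, 0.987, -0.16, 0.0]
contact_force: [-1.2, 0.5, 5.7]
width: 0.0293
gripper_force: 30.5
```

Emit:
drive_tool --deltas '[{"linear": [0, 0, 0], "twist": 0, "claw": 0.5}, {"linear": [0, 0, 2], "twist": 0, "claw": 0.5}, {"linear": [0, 0, 4], "twist": 0, "claw": 0.5}, {"linear": [0, 0, 4], "twist": 0, "claw": 0.4}, {"linear": [0, 0, 4], "twist": 0, "claw": 0.3}, {"linear": [0, 0, 4], "twist": 0, "claw": 0.2}, {"linear": [0, 0, 4], "twist": 0, "claw": 0.2}, {"linear": [0, 0, 4], "twist": 0, "claw": 0.2}, {"linear": [0, 0, 4], "twist": 0, "claw": 0.2}]' --squeeze 30

```text
clock: 4.35
position: [0.5429, -0.3211, 0.0734]
ee_rot: [0.0, 0.987, -0.16, 0.0]
contact_force: [0.2, 0.3, 1.7]
width: 0.0292
gripper_force: 30.2
```

Emit:
drive_tool --deltas '[{"linear": [0, 0, 15], "twist": 0, "claw": 0.2}, {"linear": [0, 0, 40], "twist": 0, "claw": 0.2}, {"linear": [7, 25, 60], "twist": 0, "claw": 0.2}, {"linear": [16, 60, 65], "twist": 0, "claw": 0.2}, {"linear": [25, 97, 65], "twist": 0, "claw": 0.2}, {"linear": [35, 134, 65], "twist": 0, "claw": 0.2}, {"linear": [45, 171, 65], "twist": 0, "claw": 0.2}, {"linear": [54, 206, 55], "twist": 0, "claw": 0.2}, {"linear": [63, 241, 35], "twist": 0, "claw": 0.2}, {"linear": [63, 241, 0], "twist": 0, "claw": 0.2}, {"linear": [63, 241, -20], "twist": 0, "claw": 0.2}, {"linear": [63, 241, -20], "twist": 0, "claw": 0.2}]'

```text
clock: 5.35
position: [0.6016, -0.0779, 0.0482]
ee_rot: [-0.0, 0.987, -0.159, -0.006]
contact_force: [-2.2, -0.2, -1.9]
width: 0.0292
gripper_force: 30.1
```

```bash
python3 - <<'E'
from h import *
s,m,im=look("wrist","w4.png"); print(s["position"],tool_yaw(s))
E
```

```text
[ 0.60158823 -0.07787996  0.04818832] -108.26241252239767
```

View pics/w4.png

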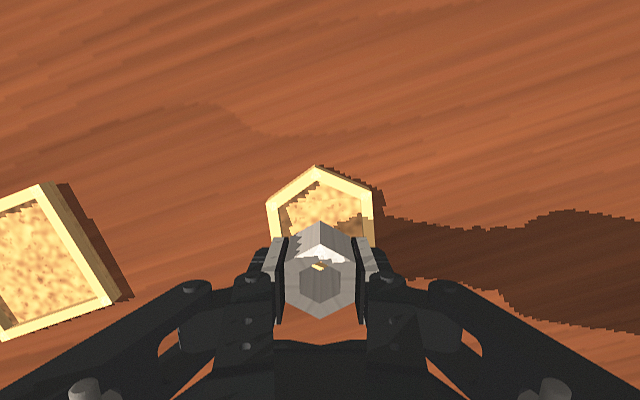

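The nut is held square at (320,270), over the tray at about (320,225). The columns line up. I'll lower it.

Emit:
drive_tool --deltas '[{"linear": [0, 0, 0], "twist": 0, "claw": 0.2}, {"linear": [0, 0, -10], "twist": 0, "claw": 0.2}, {"linear": [0, 0, -20], "twist": 0, "claw": 0.2}, {"linear": [0, 0, -24], "twist": 0, "claw": 0.2}, {"linear": [0, 0, -24], "twist": 0, "claw": 0.2}, {"linear": [0, 0, -24], "twist": 0, "claw": 0.2}]'

```text
clock: 5.9
position: [0.6055, -0.0802, 0.0291]
ee_rot: [0.0, 0.987, -0.16, -0.0]
contact_force: [0.0, 0.0, -1.2]
width: 0.0291
gripper_force: 30.2
```

```bash
python3 - <<'E'
from h import *
s,m,im=look("wrist"); print(s["position"],tool_yaw(s))
s,m,im=look("side"); cv2.imwrite("pics/s1.png",cv2.resize(im[190:260,270:370,::-1],None,fx=6,fy=6,interpolation=cv2.INTER_CUBIC))
E
```

```text
[ 0.60552885 -0.08023257  0.02913913] -108.39380511475937
```

View pics/s1.png

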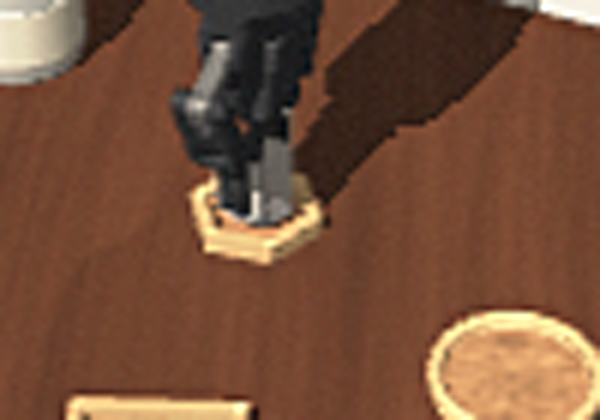

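The side view shows the nut inside the tray outline. I'll lower the last few mm.

Emit:
drive_tool --deltas '[{"linear": [0, 0, -2], "twist": 0, "claw": 0.2}, {"linear": [0, 0, -4], "twist": 0, "claw": 0.2}, {"linear": [0, 0, -5.5], "twist": 0, "claw": 0.2}, {"linear": [0, 0, -6.5], "twist": 0, "claw": 0.2}, {"linear": [0, 0, -6.5], "twist": 0, "claw": 0.2}, {"linear": [0, 0, -6.5], "twist": 0, "claw": 0.2}]'

```text
clock: 6.5
position: [0.6057, -0.08, 0.0227]
ee_rot: [0.0, 0.987, -0.16, -0.0]
contact_force: [0.0, 0.3, -1.6]
width: 0.0296
gripper_force: 30.2
```

Emit:
drive_tool --deltas '[{"linear": [0, 0, -0.5], "twist": 0, "claw": 0.2}, {"linear": [0, 0, -1], "twist": 0, "claw": 0.2}, {"linear": [0, 0, -1.2], "twist": 0, "claw": 0.2}, {"linear": [0, 0, -1.2], "twist": 0, "claw": 0.2}]'

```text
clock: 6.83
position: [0.6058, -0.08, 0.0224]
ee_rot: [0.0, 0.987, -0.16, 0.0]
contact_force: [-1.9, -0.3, 5.3]
width: 0.0295
gripper_force: 30.9
```

Touching, so I'll release and rise.

Emit:
drive_tool --deltas '[{"linear": [0, 0, 0], "twist": 0, "claw": 0.36}, {"linear": [0, 0, 0], "twist": 0, "claw": 0.42}, {"linear": [0, 0, 0], "twist": 0, "claw": 0.5}, {"linear": [0, 0, 3], "twist": 0, "claw": 0.55}, {"linear": [0, 0, 15], "twist": 0, "claw": 0.6}, {"linear": [0, 0, 40], "twist": 0, "claw": 0.7}, {"linear": [-15, 0, 80], "twist": 0, "claw": 0.9}, {"linear": [-35, 0, 115], "twist": 0, "claw": 1}, {"linear": [-55, 0, 150], "twist": 0, "claw": 1}, {"linear": [-55, 0, 150], "twist": 0, "claw": 1}]'

```text
clock: 7.67
position: [0.551, -0.0806, 0.1788]
ee_rot: [0.001, 0.987, -0.16, 0.005]
contact_force: [0.4, 0.5, -0.4]
width: 0.0853
gripper_force: 0.0
```

```bash
python3 - <<'E'
from h import *
look("wrist");s,m,im=look("wrist"); print(s["position"],tool_yaw(s))
p=(m["intrinsics"]@(m["R"]@np.array([.606,-.08,.02])+m["t"])); u,v=(p[:2]/p[2]).astype(int); x0,y0=u-60,max(v-50,0);print(u,v,x0,y0)
cv2.imwrite("pics/w5.png",cv2.resize(im[y0:y0+100,x0:x0+120,::-1],None,fx=5,fy=5,interpolation=cv2.INTER_CUBIC))
E
```

```text
[ 0.55164118 -0.08050386  0.17599785] -108.38701859806827
300 132 240 82
```

View pics/w5.png

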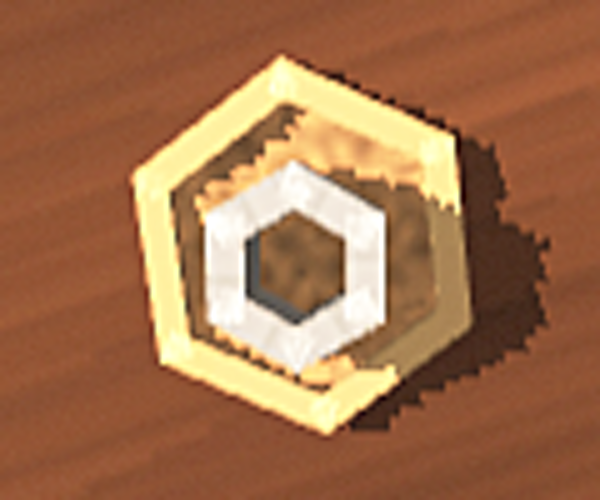

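The nut sits flat in the hex tray, slightly left of centre but well within tolerance. The collar is next.

Emit:
drive_tool --deltas '[{"linear": [-2, -35, 0], "twist": 0, "claw": 1}, {"linear": [-4, -75, 0], "twist": 0, "claw": 1}, {"linear": [-6, -115, 0], "twist": 0, "claw": 1}, {"linear": [-8, -155, 0], "twist": 0, "claw": 1}, {"linear": [-11, -195, -5], "twist": -1, "claw": 1}, {"linear": [-13, -228, -25], "twist": -1, "claw": 1}, {"linear": [-13, -241, -55], "twist": -1, "claw": 1}, {"linear": [-13, -241, -85], "twist": -1, "claw": 1}, {"linear": [-13, -241, -108], "twist": -1, "claw": 1}, {"linear": [-13, -241, -122], "twist": -1, "claw": 1}, {"linear": [-13, -241, -127], "twist": -1, "claw": 1}, {"linear": [-13, -241, -127], "twist": -1, "claw": 1}]' --squeeze 40

```text
clock: 8.77
position: [0.5365, -0.3201, 0.0413]
ee_rot: [-0.001, 0.986, -0.168, -0.003]
contact_force: [-0.4, 0.8, 0.5]
width: 0.0856
gripper_force: 0.0
```

Emit:
drive_tool --deltas '[{"linear": [0, 0, 0], "twist": 0, "claw": 0.8}, {"linear": [0, 0, 0], "twist": 0, "claw": 0.7}, {"linear": [0, 0, 0], "twist": 0, "claw": 0.6}, {"linear": [0, 0, 0], "twist": 0, "claw": 0.5}, {"linear": [0, 0, 0], "twist": 0, "claw": 0.45}, {"linear": [0, 0, 0], "twist": 0, "claw": 0.45}, {"linear": [0, 0, 0], "twist": 0, "claw": 0.45}]'

```text
clock: 9.35
position: [0.5387, -0.3218, 0.0464]
ee_rot: [0.001, 0.986, -0.168, 0.002]
contact_force: [0.1, 0.5, 6.1]
width: 0.0501
gripper_force: 42.1
```

Emit:
drive_tool --deltas '[{"linear": [0, 0, 10], "twist": 0, "claw": 0.45}, {"linear": [0, 0, 30], "twist": 0, "claw": 0.45}, {"linear": [0, 5, 55], "twist": 0, "claw": 0.45}, {"linear": [-3, 30, 70], "twist": 0, "claw": 0.45}, {"linear": [-10, 68, 70], "twist": 0, "claw": 0.45}, {"linear": [-17, 106, 70], "twist": 0, "claw": 0.45}, {"linear": [-24, 145, 70], "twist": 0, "claw": 0.45}, {"linear": [-31, 184, 70], "twist": 0, "claw": 0.45}, {"linear": [-38, 223, 70], "twist": 0, "claw": 0.45}, {"linear": [-45, 262, 70], "twist": 0, "claw": 0.45}, {"linear": [-52, 300, 70], "twist": 0, "claw": 0.45}, {"linear": [-57, 330, 60], "twist": 0, "claw": 0.45}]'

```text
clock: 10.35
position: [0.4799, 0.0117, 0.1059]
ee_rot: [-0.001, 0.986, -0.168, 0.001]
contact_force: [-0.2, -0.6, -3.9]
width: 0.0502
gripper_force: 43.0
```

Emit:
drive_tool --deltas '[{"linear": [-1, 16, -10], "twist": 0, "claw": 0.45}, {"linear": [-1, 16, -35], "twist": 0, "claw": 0.45}, {"linear": [-1, 16, -60], "twist": 0, "claw": 0.45}, {"linear": [-1, 16, -72], "twist": 0, "claw": 0.45}, {"linear": [-1, 16, -73], "twist": 0, "claw": 0.45}, {"linear": [-1, 16, -73], "twist": 0, "claw": 0.45}, {"linear": [-1, 16, -73], "twist": 0, "claw": 0.45}]'

```text
clock: 10.93
position: [0.4803, 0.0249, 0.0323]
ee_rot: [-0.0, 0.986, -0.168, 0.0]
contact_force: [-0.1, -0.7, -3.1]
width: 0.0505
gripper_force: 43.2
```

Emit:
drive_tool --deltas '[{"linear": [0, 0, -2], "twist": 0, "claw": 0.45}, {"linear": [0, 0, -4], "twist": 0, "claw": 0.45}, {"linear": [0, 0, -6], "twist": 0, "claw": 0.45}, {"linear": [0, 0, -7], "twist": 0, "claw": 0.45}, {"linear": [0, 0, -7], "twist": 0, "claw": 0.45}]'

```text
clock: 11.35
position: [0.4801, 0.0249, 0.0254]
ee_rot: [0.0, 0.986, -0.168, 0.0]
contact_force: [-1.9, -0.1, 2.7]
width: 0.0503
gripper_force: 43.7
```

Emit:
drive_tool --deltas '[{"linear": [0, 0, -0.5], "twist": 0, "claw": 0.45}, {"linear": [0, 0, -1], "twist": 0, "claw": 0.45}, {"linear": [0, 0, -1], "twist": 0, "claw": 0.45}]'

```text
clock: 11.6
position: [0.4801, 0.0249, 0.0253]
ee_rot: [0.0, 0.986, -0.168, 0.001]
contact_force: [-3.2, 0.7, 12.0]
width: 0.0503
gripper_force: 44.6
```

Emit:
drive_tool --deltas '[{"linear": [0, 0, 0.5], "twist": 0, "claw": 0.62}, {"linear": [0, 0, 0.5], "twist": 0, "claw": 0.68}, {"linear": [0, 0, 1], "twist": 0, "claw": 0.75}, {"linear": [0, 0, 5], "twist": 0, "claw": 0.8}, {"linear": [0, 0, 20], "twist": 0, "claw": 0.9}, {"linear": [0, 0, 45], "twist": 0, "claw": 1}, {"linear": [-3, -20, 80], "twist": 1.5, "claw": 1}, {"linear": [-5, -55, 95], "twist": 1.5, "claw": 1}, {"linear": [-8, -95, 100], "twist": 1.5, "claw": 1}, {"linear": [-11, -135, 100], "twist": 1.5, "claw": 1}, {"linear": [-14, -175, 100], "twist": 1.5, "claw": 1}, {"linear": [-17, -215, 100], "twist": 1.5, "claw": 1}]'

```text
clock: 12.6
position: [0.4625, -0.1918, 0.1243]
ee_rot: [0.0, 0.988, -0.155, 0.001]
contact_force: [0.4, -0.9, -0.1]
width: 0.0854
gripper_force: 0.0
```

```bash
python3 - <<'E'
from h import *
s,m,im=look("side"); cv2.imwrite("pics/s2.png",cv2.resize(im[150:300,260:400,::-1],None,fx=4,fy=4,interpolation=cv2.INTER_CUBIC))
E
```

```text
(no output)
```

View pics/s2.png

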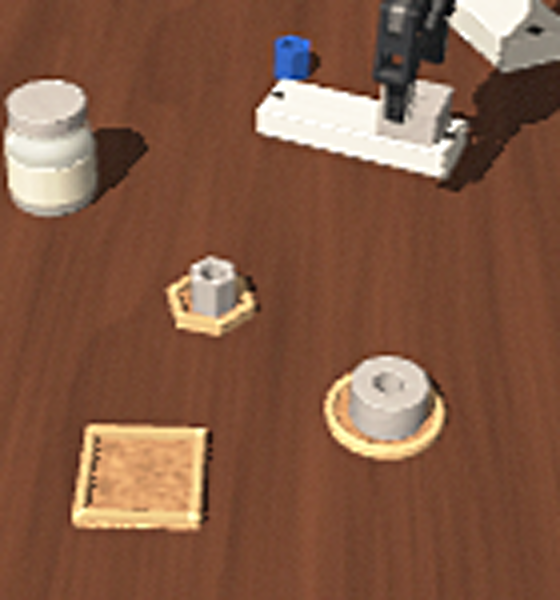

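The nut and collar both sit in their trays. The block is next.

Emit:
drive_tool --deltas '[{"linear": [-3, -35, 0], "twist": 0, "claw": 1}, {"linear": [-6, -75, -5], "twist": 0, "claw": 1}, {"linear": [-8, -104, -15], "twist": 0, "claw": 1}, {"linear": [-8, -104, -40], "twist": 0, "claw": 1}, {"linear": [-8, -104, -62], "twist": 0, "claw": 1}, {"linear": [-8, -104, -74], "twist": 0, "claw": 1}, {"linear": [-8, -104, -79], "twist": 0, "claw": 1}, {"linear": [-8, -104, -79], "twist": 0, "claw": 1}, {"linear": [-8, -104, -79], "twist": 0, "claw": 1}]' --squeeze 45

```text
clock: 13.4
position: [0.4551, -0.2941, 0.045]
ee_rot: [0.0, 0.988, -0.155, 0.0]
contact_force: [-0.8, -0.2, 0.4]
width: 0.0853
gripper_force: 0.0
```

Emit:
drive_tool --deltas '[{"linear": [0, 0, 0], "twist": 0, "claw": 0.8}, {"linear": [0, 0, 0], "twist": 0, "claw": 0.7}, {"linear": [0, 0, 0], "twist": 0, "claw": 0.6}, {"linear": [0, 0, 0], "twist": 0, "claw": 0.5}, {"linear": [0, 0, 0], "twist": 0, "claw": 0.45}, {"linear": [0, 0, 0], "twist": 0, "claw": 0.45}, {"linear": [0, 0, 0], "twist": 0, "claw": 0.45}]'

```text
clock: 13.98
position: [0.4555, -0.295, 0.046]
ee_rot: [0.001, 0.988, -0.155, 0.001]
contact_force: [-1.5, -0.6, 6.4]
width: 0.0489
gripper_force: 48.5
```

Emit:
drive_tool --deltas '[{"linear": [0, 0, 10], "twist": 0, "claw": 0.45}, {"linear": [0, 0, 30], "twist": 0, "claw": 0.45}, {"linear": [5, 10, 60], "twist": 0, "claw": 0.45}, {"linear": [18, 40, 70], "twist": 3, "claw": 0.45}, {"linear": [34, 75, 70], "twist": 6, "claw": 0.45}, {"linear": [50, 110, 70], "twist": 10, "claw": 0.45}, {"linear": [66, 145, 70], "twist": 14, "claw": 0.45}, {"linear": [83, 180, 70], "twist": 18, "claw": 0.45}, {"linear": [99, 215, 70], "twist": 20, "claw": 0.45}, {"linear": [115, 250, 70], "twist": 20, "claw": 0.45}, {"linear": [131, 285, 70], "twist": 20, "claw": 0.45}, {"linear": [147, 320, 70], "twist": 20, "claw": 0.45}]'

```text
clock: 14.98
position: [0.6011, 0.0282, 0.1143]
ee_rot: [-0.0, 1.0, 0.019, -0.001]
contact_force: [0.5, -0.5, -4.7]
width: 0.0489
gripper_force: 48.4
```

Emit:
drive_tool --deltas '[{"linear": [15, 32, 0], "twist": 0, "claw": 0.45}, {"linear": [28, 60, 0], "twist": 0, "claw": 0.45}, {"linear": [34, 70, -15], "twist": 0, "claw": 0.45}, {"linear": [34, 70, -40], "twist": 0, "claw": 0.45}, {"linear": [34, 70, -62], "twist": 0, "claw": 0.45}, {"linear": [34, 70, -77], "twist": 0, "claw": 0.45}, {"linear": [34, 70, -80], "twist": 0, "claw": 0.45}, {"linear": [34, 70, -80], "twist": 0, "claw": 0.45}, {"linear": [34, 70, -80], "twist": 0, "claw": 0.45}]'

```text
clock: 15.73
position: [0.6359, 0.0957, 0.0349]
ee_rot: [0.0, 1.0, 0.018, 0.0]
contact_force: [0.7, -0.5, -3.2]
width: 0.0487
gripper_force: 48.4
```

```bash
python3 - <<'E'
from h import *
s,m,im=look("wrist","w6.png"); print(s["position"],tool_yaw(s))
E
```

```text
[0.63589632 0.09573393 0.0349058 ] -87.88755805748329
```

View pics/w6.png

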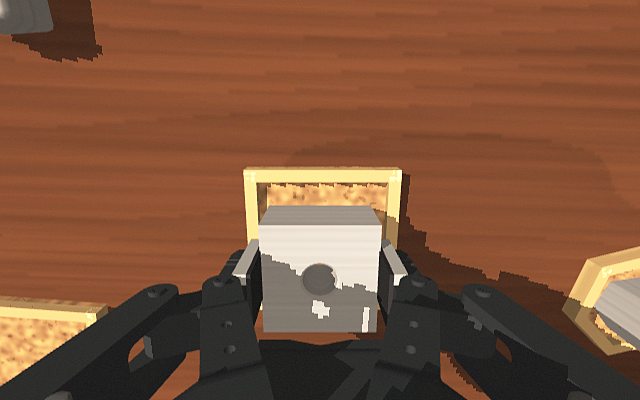

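The block is square over its tray, inside the rim from (245,170) to (402,172). I'll lower it.

Emit:
drive_tool --deltas '[{"linear": [0, 0, -3], "twist": 0, "claw": 0.45}, {"linear": [0, 0, -6], "twist": 0, "claw": 0.45}, {"linear": [0, 0, -8], "twist": 0, "claw": 0.45}, {"linear": [0, 0, -9], "twist": 0, "claw": 0.45}, {"linear": [0, 0, -9.5], "twist": 0, "claw": 0.45}, {"linear": [0, 0, -9.5], "twist": 0, "claw": 0.45}]'

```text
clock: 16.28
position: [0.6357, 0.096, 0.0252]
ee_rot: [0.0, 1.0, 0.019, 0.0]
contact_force: [-0.4, 0.6, -5.0]
width: 0.0494
gripper_force: 48.5
```

Emit:
drive_tool --deltas '[{"linear": [0, 0, -0.5], "twist": 0, "claw": 0.45}, {"linear": [0, 0, -1], "twist": 0, "claw": 0.45}, {"linear": [0, 0, -1], "twist": 0, "claw": 0.45}]'

```text
clock: 16.53
position: [0.6358, 0.096, 0.0251]
ee_rot: [0.0, 1.0, 0.019, 0.0]
contact_force: [-2.9, -0.3, 2.3]
width: 0.0492
gripper_force: 49.3
```

Emit:
drive_tool --deltas '[{"linear": [0, 0, 0.5], "twist": 0, "claw": 0.62}, {"linear": [0, 0, 0.5], "twist": 0, "claw": 0.68}, {"linear": [0, 0, 1], "twist": 0, "claw": 0.75}, {"linear": [0, 0, 5], "twist": 0, "claw": 0.8}, {"linear": [0, 0, 20], "twist": 0, "claw": 0.9}, {"linear": [0, 0, 45], "twist": 0, "claw": 1}, {"linear": [-8, -20, 80], "twist": -3, "claw": 1}, {"linear": [-25, -50, 105], "twist": -7, "claw": 1}, {"linear": [-42, -85, 125], "twist": -10, "claw": 1}, {"linear": [-59, -120, 140], "twist": -14, "claw": 1}, {"linear": [-75, -155, 155], "twist": -18, "claw": 1}, {"linear": [-90, -190, 170], "twist": -21, "claw": 1}]'

```text
clock: 17.53
position: [0.5455, -0.0936, 0.1948]
ee_rot: [0.0, 0.986, -0.165, 0.001]
contact_force: [0.8, -1.5, -0.0]
width: 0.0855
gripper_force: 0.0
```

Emit:
drive_tool --deltas '[{"linear": [-15, -35, 10], "twist": 0, "claw": 1}, {"linear": [-30, -70, 20], "twist": 0, "claw": 1}, {"linear": [-45, -105, 30], "twist": 0, "claw": 1}, {"linear": [-60, -140, 40], "twist": 0, "claw": 1}, {"linear": [-75, -175, 50], "twist": 0, "claw": 1}, {"linear": [-85, -200, 60], "twist": 0, "claw": 1}, {"linear": [-85, -205, 60], "twist": 0, "claw": 1}, {"linear": [-85, -205, 60], "twist": 0, "claw": 1}, {"linear": [-85, -205, 60], "twist": 0, "claw": 1}]'

```text
clock: 18.28
position: [0.4614, -0.2969, 0.2532]
ee_rot: [-0.001, 0.986, -0.164, -0.0]
contact_force: [-0.8, -0.2, -0.5]
width: 0.0853
gripper_force: 0.0
```

```bash
python3 - <<'E'
from h import *
s,m,im=look("wrist","w7.png"); print(s["clock"],s["position"],tool_yaw(s))
hsv=cv2.cvtColor(im,cv2.COLOR_RGB2HSV)
mk=((hsv[...,2]>200)&(hsv[...,1]<40)).astype(np.uint8)
mk=cv2.morphologyEx(mk,cv2.MORPH_CLOSE,np.ones((3,3)))
for c in cv2.findContours(mk,cv2.RETR_EXTERNAL,cv2.CHAIN_APPROX_NONE)[0]:
    if cv2.contourArea(c)<800: continue
    P=(ray(m,c.reshape(-1,2).astype(float),.025)[:,:2]*1000).astype(np.float32)
    print(c.reshape(-1,2).mean(0),cv2.minAreaRect(P))
s,m,im=look("side"); cv2.imwrite("pics/s3.png",cv2.resize(im[150:350,240:420,::-1],None,fx=3,fy=3,interpolation=cv2.INTER_CUBIC))
E
```

```text
18.2833 [ 0.46142685 -0.29688287  0.2532317 ] -108.91032814467698
[488.19333333 231.66      ] ((325.30322265625, -457.2090148925781), (86.80369567871094, 39.72111129760742), 59.38093185424805)
[566.63613861 147.0470297 ] ((389.8520812988281, -558.3773193359375), (77.68902587890625, 190.6420440673828), 29.113117218017578)
[320.05679012 135.17037037] ((495.9584655761719, -308.2874450683594), (54.686500549316406, 168.33670043945312), 70.4559555053711)
```

View pics/s3.png

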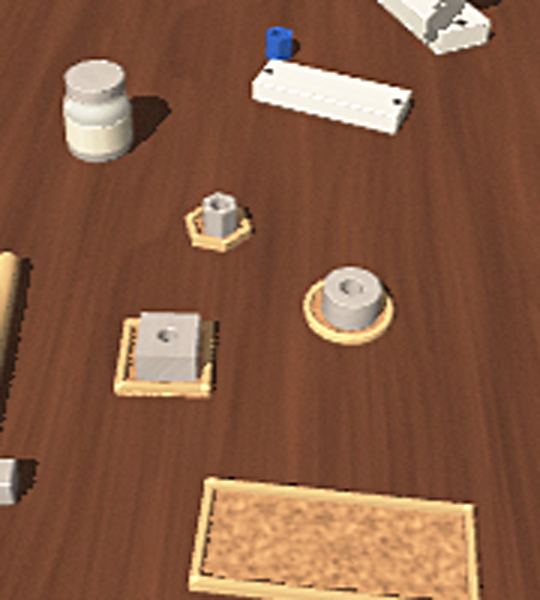

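Nut, collar and block are all seated. The bar is at about (496,-308) mm, yaw -19.5°.

Emit:
drive_tool --deltas '[{"linear": [10, -3, -35], "twist": -0.6, "claw": 1}, {"linear": [20, -6, -70], "twist": -0.6, "claw": 1}, {"linear": [30, -9, -105], "twist": -0.6, "claw": 1}, {"linear": [34.5, -11, -140], "twist": -0.6, "claw": 1}, {"linear": [34.5, -11, -175], "twist": -0.6, "claw": 1}, {"linear": [34.5, -11, -205], "twist": -0.6, "claw": 1}, {"linear": [34.5, -11, -225], "twist": -0.6, "claw": 1}, {"linear": [34.5, -11, -233], "twist": -0.6, "claw": 1}, {"linear": [34.5, -11, -235], "twist": -0.6, "claw": 1}, {"linear": [34.5, -11, -235], "twist": -0.6, "claw": 1}, {"linear": [34.5, -11, -235], "twist": -0.6, "claw": 1}]' --squeeze 70

```text
clock: 19.3
position: [0.4972, -0.3086, 0.0198]
ee_rot: [0.001, 0.986, -0.169, 0.001]
contact_force: [0.3, -0.7, 0.3]
width: 0.0853
gripper_force: 0.0
```

Emit:
drive_tool --deltas '[{"linear": [0, 0, 0], "twist": 0, "claw": 0.8}, {"linear": [0, 0, 0], "twist": 0, "claw": 0.7}, {"linear": [0, 0, 0], "twist": 0, "claw": 0.6}, {"linear": [0, 0, 0], "twist": 0, "claw": 0.5}, {"linear": [0, 0, 0], "twist": 0, "claw": 0.5}, {"linear": [0, 0, 0], "twist": 0, "claw": 0.5}, {"linear": [0, 0, 0], "twist": 0, "claw": 0.5}]'

```text
clock: 19.88
position: [0.4966, -0.3094, 0.0204]
ee_rot: [0.001, 0.986, -0.169, 0.001]
contact_force: [-1.2, -0.4, 6.8]
width: 0.0536
gripper_force: 76.0
```

Emit:
drive_tool --deltas '[{"linear": [0, 0, 6], "twist": 0, "claw": 0.5}, {"linear": [0, 0, 20], "twist": 0, "claw": 0.5}, {"linear": [0, 0, 45], "twist": 0, "claw": 0.5}, {"linear": [0, 8, 65], "twist": 0, "claw": 0.5}, {"linear": [0, 30, 75], "twist": 1, "claw": 0.5}, {"linear": [0, 62, 75], "twist": 3, "claw": 0.5}, {"linear": [-1, 96, 75], "twist": 5, "claw": 0.5}, {"linear": [-1, 130, 75], "twist": 7, "claw": 0.5}, {"linear": [-2, 165, 75], "twist": 9, "claw": 0.5}, {"linear": [-2, 200, 75], "twist": 11, "claw": 0.5}, {"linear": [-3, 235, 75], "twist": 13, "claw": 0.5}, {"linear": [-3, 270, 75], "twist": 15, "claw": 0.5}]'

```text
clock: 20.88
position: [0.4912, -0.0366, 0.0929]
ee_rot: [-0.0, 0.999, -0.038, -0.001]
contact_force: [1.7, 0.1, -6.3]
width: 0.0539
gripper_force: 76.1
```

Emit:
drive_tool --deltas '[{"linear": [0, 35, 0], "twist": 1, "claw": 0.5}, {"linear": [0, 70, 0], "twist": 1.6, "claw": 0.5}, {"linear": [-1, 105, 0], "twist": 1.6, "claw": 0.5}, {"linear": [-1, 140, 0], "twist": 1.6, "claw": 0.5}, {"linear": [-1, 175, 0], "twist": 1.6, "claw": 0.5}, {"linear": [-1, 210, 0], "twist": 1.6, "claw": 0.5}, {"linear": [-1, 245, 0], "twist": 1.6, "claw": 0.5}, {"linear": [-1, 275, 0], "twist": 1.6, "claw": 0.5}, {"linear": [-1, 295, -5], "twist": 1.6, "claw": 0.5}, {"linear": [-1, 306, -20], "twist": 1.6, "claw": 0.5}, {"linear": [-1, 306, -30], "twist": 1.6, "claw": 0.5}, {"linear": [-1, 306, -30], "twist": 1.6, "claw": 0.5}]'

```text
clock: 21.88
position: [0.4889, 0.2668, 0.0606]
ee_rot: [0.002, 1.0, -0.024, -0.003]
contact_force: [-1.0, -0.7, -6.6]
width: 0.0541
gripper_force: 76.1
```

```bash
python3 - <<'E'
from h import *
look("wrist");s,m,im=look("wrist","w8.png"); print(s["position"],tool_yaw(s))
E
```

```text
[0.48960649 0.2664479  0.06159201] -92.8297169201221
```

View pics/w8.png

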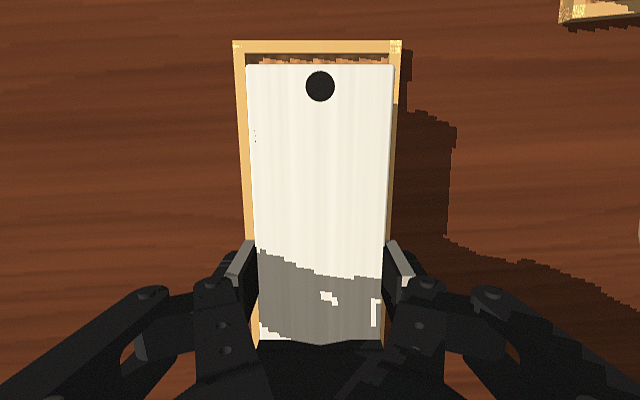

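The bar is parallel to its tray. Its far end is at row 66, columns 246–396; the tray's far rim is at row 41, columns 233–401. I'll check the offset.

```bash
python3 - <<'E'
from h import *
m=eyes.camera_model("wrist");s=sensors.get_state()
b=ray(m,np.array([(246,66),(396,66.)]),.066)*1000; t=ray(m,np.array([(233,41),(401,41.)]),.01)*1000
print(b.round(1),t.round(1)); d=np.array([np.cos(np.radians(-2.85)),np.sin(np.radians(-2.85))])
print("bar c",b.mean(0)[:2]-85*d,"tray c",t.mean(0)[:2]-100*d, s["position"])
E
```

```text
[[574.9 289.7  66. ]
 [572.1 234.4  66. ]] [[595.1 306.6  10. ]
 [590.8 219.2  10. ]]
bar c [488.61190151 266.26899757] tray c [493.07885192 267.84596036] [0.49068598 0.26645157 0.06252279]
```

Emit:
drive_tool --deltas '[{"linear": [3, 1.5, -5], "twist": 0, "claw": 0.5}, {"linear": [3, 1.5, -15], "twist": 0, "claw": 0.5}, {"linear": [3, 1.5, -25], "twist": 0, "claw": 0.5}, {"linear": [3, 1.5, -31], "twist": 0, "claw": 0.5}, {"linear": [3, 1.5, -33], "twist": 0, "claw": 0.5}, {"linear": [3, 1.5, -33], "twist": 0, "claw": 0.5}, {"linear": [3, 1.5, -33], "twist": 0, "claw": 0.5}]'

```text
clock: 22.57
position: [0.4949, 0.269, 0.0302]
ee_rot: [0.0, 1.0, -0.025, -0.0]
contact_force: [1.0, -0.1, -6.4]
width: 0.0534
gripper_force: 76.1
```

Emit:
drive_tool --deltas '[{"linear": [-1, 0, -2], "twist": 0, "claw": 0.5}, {"linear": [-1, 0, -4], "twist": 0, "claw": 0.5}, {"linear": [-1, 0, -5], "twist": 0, "claw": 0.5}, {"linear": [-1, 0, -5], "twist": 0, "claw": 0.5}, {"linear": [-1, 0, -5], "twist": 0, "claw": 0.5}]'

```text
clock: 22.98
position: [0.4939, 0.2691, 0.0255]
ee_rot: [0.0, 1.0, -0.025, 0.0]
contact_force: [-0.1, 0.2, -6.5]
width: 0.0541
gripper_force: 76.2
```

Emit:
drive_tool --deltas '[{"linear": [0, 0, -0.5], "twist": 0, "claw": 0.5}, {"linear": [0, 0, -1], "twist": 0, "claw": 0.5}, {"linear": [0, 0, -1], "twist": 0, "claw": 0.5}]'

```text
clock: 23.23
position: [0.4941, 0.2691, 0.0245]
ee_rot: [-0.0, 1.0, -0.025, 0.0]
contact_force: [-0.8, -0.4, -5.4]
width: 0.0543
gripper_force: 76.3
```

Emit:
drive_tool --deltas '[{"linear": [0, 0, -0.5], "twist": 0, "claw": 0.5}, {"linear": [0, 0, -0.8], "twist": 0, "claw": 0.5}, {"linear": [0, 0, -0.8], "twist": 0, "claw": 0.5}]'

```text
clock: 23.48
position: [0.4941, 0.2692, 0.0244]
ee_rot: [-0.0, 1.0, -0.025, 0.0]
contact_force: [-1.4, -0.2, 1.7]
width: 0.0539
gripper_force: 77.1
```

Touching, so I'll release and rise.

Emit:
drive_tool --deltas '[{"linear": [0, 0, 0.3], "twist": 0, "claw": 0.7}, {"linear": [0, 0, 0.3], "twist": 0, "claw": 0.78}, {"linear": [0, 0, 1], "twist": 0, "claw": 0.85}, {"linear": [0, 0, 5], "twist": 0, "claw": 0.9}, {"linear": [0, 0, 20], "twist": 0, "claw": 1}, {"linear": [0, 0, 45], "twist": 0, "claw": 1}, {"linear": [0, 0, 80], "twist": 0, "claw": 1}, {"linear": [0, 0, 120], "twist": 0, "claw": 1}, {"linear": [0, -20, 155], "twist": 0, "claw": 1}, {"linear": [0, -50, 180], "twist": 0, "claw": 1}, {"linear": [0, -90, 200], "twist": 0, "claw": 1}, {"linear": [0, -90, 200], "twist": 0, "claw": 1}]'

```text
clock: 24.48
position: [0.4961, 0.1749, 0.2286]
ee_rot: [0.001, 1.0, -0.026, 0.004]
contact_force: [-0.4, 0.0, -0.7]
width: 0.0855
gripper_force: 0.0
```

```bash
python3 - <<'E'
from h import *
look("wrist");s,m,im=look("wrist","w9.png"); print(s["clock"],s["position"])
E
```

```text
24.5333 [0.4954212  0.17668261 0.22687965]
```

View pics/w9.png

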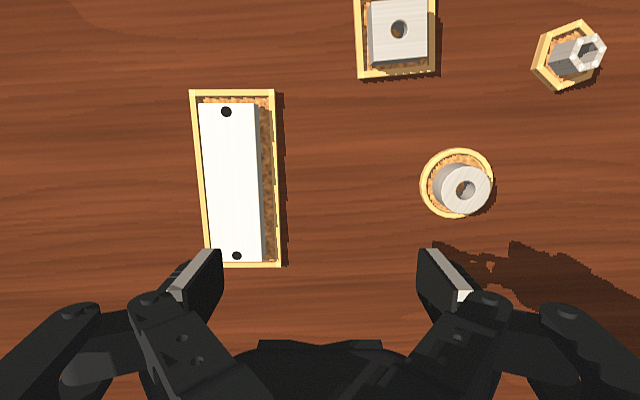

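All four parts look flat in their trays. I'll check the bar's offset numerically before handing in.

```bash
python3 - <<'E'
from h import *
m=eyes.camera_model("wrist")
f=lambda L,z:(ray(m,np.array(L,float),z)[:,:2]*1000)
b=f([(226,112),(237,255)],.029); t=f([(190,90),(274,90),(282,266),(206,266)],.01)
print("bar",b.mean(0),np.degrees(np.arctan2(*(b[0]-b[1])[::-1])),"tray",t.mean(0))
print("collar",f([(466,189)],.034),f([(457,183)],.01),"nut",f([(588,51)],.034),f([(569,55)],.01),"block",f([(398,29)],.034))
E
```

```text
bar [491.4182683  270.70815978] -2.717565327914952 tray [490.85439484 268.5544802 ]
collar [[478.51775176  29.20504379]] [[479.74478219  28.65912297]] nut [[603.70598582 -74.66854499]] [[604.25303653 -75.00096325]] block [[631.44981613 100.321203  ]]
```

```bash
python3 -c "
from rig import manip
print(manip.sign_off())"
```

```text
the job is handed in; nothing more can be done
None
```

I placed the nut, collar, block and bar flat in their trays, in that order, and handed the job in at about 25 s of the 104 s allowed. The final wrist picture puts all four within a few millimetres of their tray centres; sign-off returned no verdict.

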